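# Lock the recorder tray into its docking frame

### The arm

A 7-joint arm with a two-finger parallel gripper is mounted at the origin on the work surface. World frame = base frame: x ahead of the robot, y to its left, z up, the work surface at z = 0. Lengths are in m, angles in rad, forces in N, time in s.
With the tool pointing down it reaches from about 0.425 to 0.925 m from the base axis. Payload 6.8 kg.
Tool frame: the origin (TCP) lies on the centre line of the jaws, within the pads' length; the fingertips stand bot.tip_reach ahead of it and the grasp point (between the pads) lies 3 mm ahead of it (bot.tip_reach is the distance from the TCP to the fingertips, in m); z points along the fingers, y is the line along which they close (so a half turn about z gives the same grasp; the last joint's range is limited). The gripper opens to 85 mm and grips with 20 to 120 N. Pads are 22 mm wide; open, the fingers measure 114 mm over their backs; the gripper's body (76 mm by 85 mm) begins 54 mm behind the grasp point. The pads swing forward as they close: fully open they stand 13 mm farther back than shut.
Start: joints at [-1.437, 0.477, 0.022, 1.555, -0.011, 1.109, -0.083], TCP at [0.162, 0.655, 0.253] pointing down, gripper open.
Joint ranges: [-2.96, 2.96], [-0.34, 2.1], [-1.41, 1.46], [0.24, 2.44], [-1.37, 4.51], [0.17, 1.92], [-2.96, 2.96]. Speed limits (rad/s): [2.39, 2.39, 3.14, 3.14, 3.14, 3.14, 3.14].

### API

Orientations are given as a unit quaternion [w, x, y, z].
In Python, from station import bot gives the robot as it stands.
- The arm moves only by the tool jog_arm, never from a script. Its argument "deltas" is a list of rows, each a list of 7 numbers: the shift along the world's x, y, z in m, then the turn, a rotation vector about the world's x, y, z in rad, then the opening, from 0 (shut) to 1 (fully open). In form: [[x, y, z, rx, ry, rz, grip], ...]. A call has 1 to 10 rows; each row shifts and turns the commanded pose from where the row before left it; what a row does not reach is not made up. A row lasts 1/10 s, in which the tool goes at most 50 mm and 8.59 degrees, less where a joint would pass 70% of its speed; a pose out of reach is approached as far as the arm can. A call with a gripper value outside its range is refused whole. The fingers move at their own pace and stop on an object; "newtons" is the grip in N (left out, the last holds). Time passes only in rows, so rows that do not move let the fingers close. It gives the time, the measured TCP pose, the force, the opening and the grip force at its end, in the units of the state.
- bot.get_obs(): the state, without advancing time (a new reading comes with each control period).
- bot.read_camera(name): name is "scene" or "side" or "wrist"; returns a dict with "img" (400x640x3 uint8, red, green, blue), "K" (3x3 intrinsics, pixels), "eye" and "attitude" of the camera in the world. Camera axes: x right, y down, z forward; pixel columns grow to the right and rows downward; lengths in m; the calibration is good to about 2 mm. The wrist camera is an equidistant fisheye: a pixel r from the principal point sees the ray r / f radians off the axis. A picture is of the moment at which its call begins. There is no depth.
- bot.hand_in(): hands the job in; it is judged then, once.
The state is a dict: "t": time; "q": joint angles; "joint_vel": joint speeds; "joint_torque": joint torques, N m; "eef_pos": TCP position; "tool_rot": TCP orientation; "contact_force": force on the tool from outside, world axes, zero at the start; "torque": the same for the moment, N m; "gripper_width": opening from 0.0 (shut) to 1.0 (fully open); "grasp_force": force on a finger pad.
Only numpy, scipy, OpenCV 4.12 (cv2) and the standard library are available. Lean on these libraries where they do the work, as an engineer would, in place of code of your own. Each camera call takes 0.05 s, during which the arm holds its last target. There are 200 camera calls.

### The job

Push the recorder's sliding tray fully home into its docking frame by the yellow tab. Then take the red-knobbed locking pin out of the pin rack and lower it down through the lug's upper plate, the tray's blue tongue and the lug's lower plate, until its collar sits flat on the upper plate, and let go.

Things in the scene. Friction and masses are not known exactly. Their poses are not given: they have to be found in the camera images.
- tray (a joint): How far the recorder tray stands open, in m: 0 = home against its stop, at most 0.1. It slides level, about 2.5 N stiff, and stays where left. On it a black recorder (top 58 mm above the table); at its side, 45 to 51 mm above the table, a blue tongue with a 26 mm hole, which is between the lug's plates, right under lug_hole, when the tray is home.
- tab (a point): Yellow upright tab at the robot-side end of the tray, moving with it: 12 mm thick (x), 44 mm wide (y), from 15 to 90 mm above the table. The point is on its middle line, 65 mm above the table. Its x axis is level and points the way the tray is pushed home; z up. Behind it 29 mm are free before the recorder; in front of it all is free.
- lug_hole (a point): Centre of the 26 mm hole at the top face of the steel lug's upper plate, 80 mm above the table. The lug stands at the side of the docking frame: two level plates, 60 mm square, 8 mm thick, holes in one vertical line, the lower one's top 54 mm under this point. x axis as the tab's, z up. Nothing within 60 mm is higher.
- knob (a point): Centre of the locking pin's red knob, 28 mm across, 46 mm high. Under it a 40 mm collar, 5 mm thick (underside 28 mm below this point), resting on the rack 90 mm above the table; then a 16 mm shank, 74 mm long, tip tapered, loose in the rack. z is up, x across the rack's row of pins, y along it: blue- and black-knobbed shorter pins stand 75 mm apart in the row. 0.12 kg.
There are look-alikes about, which are no part of the job. Leave any orange or turquoise look-alike of the part that bears knob alone.

How it is judged:
On the way:
1. the tray is pushed fully home (value of joint tray below 0.008 m), for 0.2 s.
At the end, for the whole second after the job is handed in: The tray is home (open by less than 10 mm), and the red-knobbed pin stands upright (within 10 degrees) through both lug plates and the tongue: its knob is centred within 12 mm over the lug hole and its collar rests on the upper plate (within 6 mm), released and at rest (value of joint tray below 0.01 m and horizontal distance between knob and lug_hole below 0.012 m and z of knob in the frame of lug_hole between 0.022 and 0.034 m and angle between knob's own z axis and vertical below 0.175 rad); the robot touches nothing.
It also fails if it takes over 51 s, if anything falls off the work surface, if the arm or the gripper's body presses on something with over 40 N, if the wrist force passes 120 N, or if a joint passes its speed limit or range.

## Working session

There is one attempt and no reset: what is moved stays moved. The work goes in short steps, Python scripts to look and compute and a tool call to move; the robot and the scene stay as the last step left them, time stands still between calls to the robot, and variables do not carry over. Pictures are saved under pics/ and viewed, at most 10 in all, crops included, and the job is handed in when it is done.

Besides the shell and the picture viewer there is one more tool, called as name([rows], argument=value, ...), one row to a line, values as JSON. jog_arm: Moves the arm, as the interface text tells. Its arguments: {"type":"object","properties":{"deltas":{"type":"array"},"newtons":{"type":"number"}},"required":["deltas"]}

```bash
mkdir -p pics; ls
cat > h.py <<'E'
import numpy as np, cv2
from scipy.spatial.transform import Rotation as R
from station import bot
def rot(a):
    a=np.array(a,float)
    return a if a.shape==(3,3) else R.from_quat(a[[1,2,3,0]]).as_matrix()
def ray(c,px,fish=False):
    K=np.array(c["K"]); x=(px[0]-K[0,2])/K[0,0]; y=(px[1]-K[1,2])/K[1,1]
    if fish:
        r=np.hypot(x,y); d=np.array([np.sin(r)*x/max(r,1e-9),np.sin(r)*y/max(r,1e-9),np.cos(r)])
    else: d=np.array([x,y,1.])
    d=rot(c["attitude"])@d; return np.array(c["eye"]),d/np.linalg.norm(d)
def onz(c,px,z,fish=False):
    e,d=ray(c,px,fish); return e+d*(z-e[2])/d[2]
def tri(rs):
    A=0;b=0
    for e,d in rs:
        P=np.eye(3)-np.outer(d,d); A=A+P; b=b+P@e
    p=np.linalg.solve(A,b); return p,[np.linalg.norm((np.eye(3)-np.outer(d,d))@(p-e)) for e,d in rs]
def save(c,n): cv2.imwrite(f"pics/{n}.png",cv2.cvtColor(c["img"],cv2.COLOR_RGB2BGR))
E
python3 - <<'E'
from h import *
import pickle
o=bot.get_obs();print(o, bot.tip_reach)
cs={n:bot.read_camera(n) for n in("scene","side","wrist")}
pickle.dump(cs,open("c0.pkl","wb"))
for n,c in cs.items(): save(c,n+"0"); print(n,c["K"],c["eye"],c["attitude"])
E
```

```text
pics
{'t': 0.0, 'q': array([-1.43708929,  0.47778889,  0.02235109,  1.55647277, -0.0115089 ,
        1.10932577, -0.08314827]), 'joint_vel': array([ 0.00061683, -0.00035657, -0.00056068,  0.00050141,  0.00105297,
       -0.00125659, -0.00050346]), 'joint_torque': array([ 1.40941615e-03, -5.96470821e+01,  1.60854835e+00, -2.81193709e+01,
        1.24907697e-02,  9.51857219e-03,  3.09820777e-06]), 'eef_pos': array([0.16151474, 0.65480332, 0.25232444]), 'tool_rot': array([-4.45843765e-05,  1.20629448e-01,  9.92697167e-01, -9.32173048e-04]), 'contact_force': array([ 0.34214808, -0.27701671,  0.16351526]), 'torque': array([-0.03039214, -0.03887217,  0.0298804 ]), 'grasp_force': 0.0, 'gripper_width': 1.0018963614277716} 0.022
scene [[423.56450828   0.         324.53896788]
 [  0.         423.56450828 194.91897084]
 [  0.           0.           1.        ]] [ 0.91796012 -0.75653636  1.00686181] [-0.31904197  0.91374374  0.23600581 -0.08709681]
side [[362.11976671   0.         326.13255168]
 [  0.         362.11976671 205.11277847]
 [  0.           0.           1.        ]] [0.45701346 0.56461636 0.60630774] [ 0.02443699 -0.06274354  0.89510705 -0.44073739]
wrist [[309.70691629   0.         322.38483094]
 [  0.         309.70691629 197.47690681]
 [  0.           0.           1.        ]] [0.08237476 0.67464367 0.37451244] [0.12910331 0.77624743 0.60895581 0.09972505]
```

View pics/scene0.png

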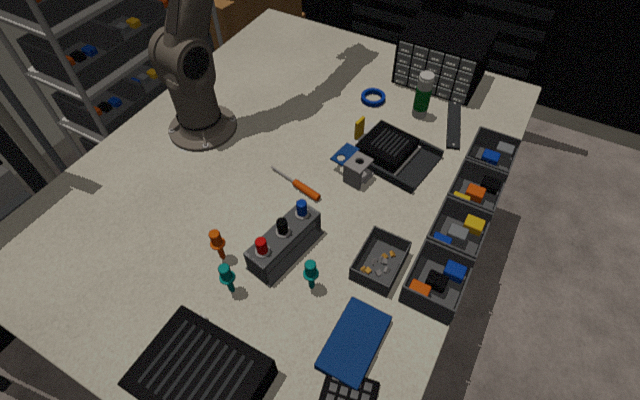

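View pics/side0.png

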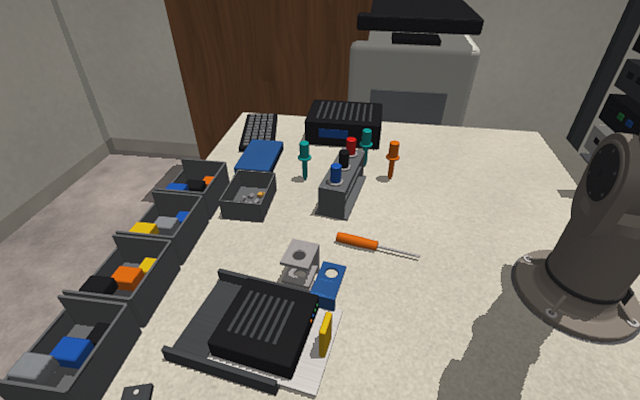

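The scene view shows the yellow tab at (360,127), the lug plate with its hole at (358,161) and the red knob at (261,245). In the side view they are at (325,335), (299,254) and (351,145). The turquoise and orange pins stand free.

Run:
```python
from h import *
import pickle
cs=pickle.load(open("c0.pkl","rb"))
def blobs(c,lo,hi,box,mn=20):
    h=cv2.cvtColor(c["img"],cv2.COLOR_RGB2HSV); m=cv2.inRange(h,np.array(lo),np.array(hi))
    M=np.zeros_like(m);x0,y0,x1,y1=box;M[y0:y1,x0:x1]=m[y0:y1,x0:x1]
    n,l,s,ce=cv2.connectedComponentsWithStats(M)
    i=1+np.argmax(s[1:,4]);return ce[i],s[i],(l==i)
B={"knob":dict(scene=(240,225,280,262),side=(338,130,364,160)),"tab":dict(scene=(345,108,375,145),side=(310,305,340,365))}
HSV={"knob":((0,120,60),(6,255,255)),"tab":((20,110,60),(34,255,255))}
for k in B:
    r=[]
    for n in("scene","side"):
        ce,s,m=blobs(cs[n],*HSV[k],B[k][n]);print(k,n,ce,s);r.append(ray(cs[n],ce))
        if k=="tab": 
            cn,_=cv2.findContours(m.astype(np.uint8),0,1);print(cv2.boxPoints(cv2.minAreaRect(max(cn,key=len))).tolist())
    print(tri(r))
    for n in("scene","side"):pass
# gray crops of lug
a=cs["scene"]["img"][130:200,325:405];b=cs["side"]["img"][230:310,260:350]
a=cv2.resize(a,(480,420),interpolation=2);
b=cv2.resize(b,(473,420),interpolation=2)[:, :310]
cv2.imwrite("pics/crop.png",np.hstack([a,b])[:,:,::-1])
```

```text
knob scene [260.71223022 244.54676259] [255 237  12  18 139]
knob side [350.86577181 144.63087248] [346 136  11  19 149]
(array([ 0.50434797, -0.35201035,  0.11818255]), [np.float64(0.000297635806252788), np.float64(0.0002976358062528279)])
tab scene [359.0137931  127.08965517] [355 116  10  24 145]
[[353.42578125, 138.74258422851562], [355.7723388671875, 115.27723693847656], [364.18817138671875, 116.11882019042969], [361.84161376953125, 139.58416748046875]]
tab side [324.7294686  334.25845411] [319 312  13  45 414]
[[317.53790283203125, 355.85516357421875], [320.14825439453125, 311.47930908203125], [331.57928466796875, 312.1517333984375], [328.96893310546875, 356.527587890625]]
(array([0.50029091, 0.21081862, 0.05255629]), [np.float64(0.0004879311367237629), np.float64(0.000487931136723995)])
```

View pics/crop.png

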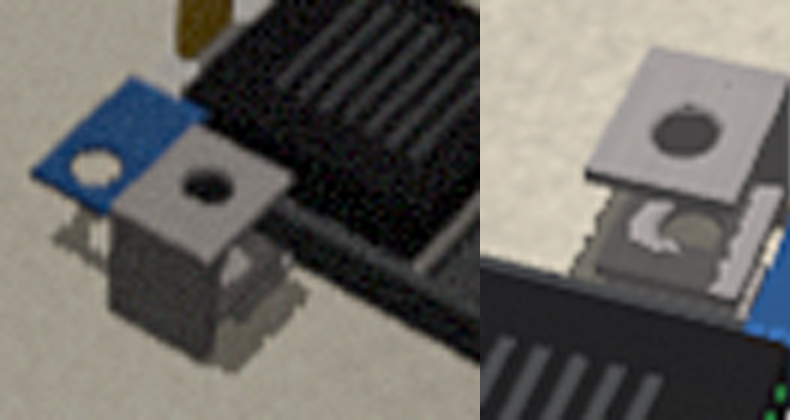

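The scene crop shows the hole in the lug's upper plate at full-image (359.7,161) and the tongue hole at (341.2,157.8). The side crop shows the upper hole at (299.2,255.3).

Run:
```python
from h import *
import pickle
cs=pickle.load(open("c0.pkl","rb"));S,D=cs["scene"],cs["side"]
a=np.array
for p,c in(((359.7,161),S),((299.2,255.3),D)): print("lug",onz(c,p,.08))
print(tri([ray(S,(359.7,161)),ray(D,(299.2,255.3))]))
t=onz(S,(341.2,157.8),.051);print("tongue S",t)
# tongue in side: hole blob
print("tongue D",onz(D,(331,273),.051))
# tray long edges on side image: plate corners scene crop (115,205),(195,125),(292,180),(210,262)
q=[onz(S,(325+x/6,130+y/6),.08) for x,y in((115,205),(195,125),(292,180),(210,262))]
for i in range(4):
    d=q[(i+1)%4]-q[i];print(q[i],np.linalg.norm(d),np.degrees(np.arctan2(d[1],d[0])))
q=[onz(D,(260+x/5.25,230+y/5.25),.08) for x,y in((177,48),(312,77),(258,203),(108,175))]
for i in range(4):
    d=q[(i+1)%4]-q[i];print(q[i],np.linalg.norm(d),np.degrees(np.arctan2(d[1],d[0])))
# rack axis from knob tops: blue/red
for n,pp in(("scene",[(261,245),(281.5,226),(301.5,208)]),("side",[(351,145),(343.5,159),(336,173)])):
    z=[onz(cs[n],p,z) for p,z in zip(pp,(.118,.118,.118))];print(n,z)
```

```text
lug [0.57944205 0.0503184  0.08      ]
lug [0.57394371 0.0591948  0.08      ]
(array([0.57628568, 0.05461382, 0.07472838]), [np.float64(0.0012576715307861766), np.float64(0.0012576715307862695)])
tongue S [0.51250747 0.06023233 0.051     ]
tongue D [0.50731122 0.07083848 0.051     ]
[0.54465918 0.01662818 0.08      ] 0.06933653237877713 81.570038417702
[0.55482394 0.08521559 0.08      ] 0.0605091288710784 -10.637595323003296
[0.61429319 0.07404583 0.08      ] 0.06967089913410641 -99.74577717745503
[0.60249952 0.00538038 0.08      ] 0.05892382381433509 168.99544004656107
[0.59456927 0.01416362 0.08      ] 0.05706140986911627 171.26225286040741
[0.53817011 0.02283193 0.08      ] 0.0696098136773589 81.89415700693569
[0.54798525 0.09174629 0.08      ] 0.05822863531316113 -5.607486285855359
[0.60593524 0.0860566  0.08      ] 0.07278589530664874 -98.98385956820907
scene [array([ 0.50530727, -0.35268703,  0.118     ]), array([ 0.51887796, -0.28079252,  0.118     ]), array([ 0.53392956, -0.20737779,  0.118     ])]
side [array([ 0.50407996, -0.34998634,  0.118     ]), array([ 0.51755125, -0.26946532,  0.118     ]), array([ 0.52948199, -0.19815248,  0.118     ])]
```

View pics/wrist0.png

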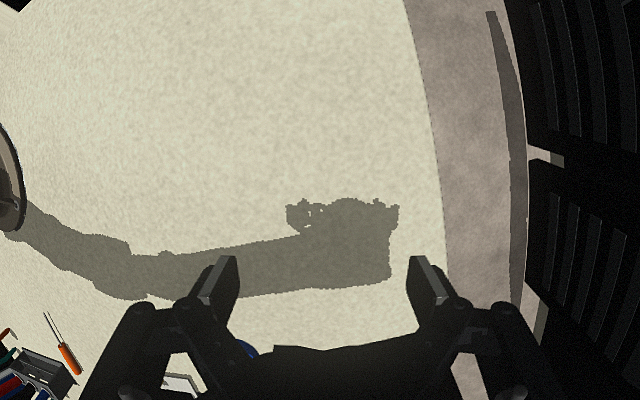

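The wrist view only shows bare table, so nothing useful there yet. The knob (z 0.118) and the tab (mid-height 0.0526) match the given heights, and the push direction is about -8.5°. I'm moving to a point in front of the tab now, with the gripper shut.

jog_arm([
  [0.03,-0.0438,0,0,0,0.0096,0],
  [0.03,-0.0438,0,0,0,0.0096,0],
  [0.03,-0.0438,0,0,0,0.0096,0],
  [0.03,-0.0438,0,0,0,0.0096,0],
  [0.03,-0.0438,0,0,0,0.0096,0],
  [0.03,-0.0438,0,0,0,0.0096,0],
  [0.03,-0.0438,0,0,0,0.0096,0],
  [0.03,-0.0438,0,0,0,0.0096,0],
  [0.03,-0.0438,0,0,0,0.0096,0],
  [0.025,-0.0438,0,0,0,0.0096,0],
])

```text
t: 1.15
eef_pos: [0.4417, 0.2389, 0.2534]
tool_rot: [0.0, 0.073, 0.997, 0.0]
contact_force: [0.9, 0.8, 0.2]
gripper_width: 0.001
grasp_force: 0.0
```

jog_arm([
  [0,0,-0.04,0,0,0,0],
  [0,0,-0.04,0,0,0,0],
  [0,0,-0.04,0,0,0,0],
  [0,0,-0.04,0,0,0,0],
  [0,0,-0.025,0,0,0,0],
  [0,0,0,0,0,0,0],
  [0,0,0,0,0,0,0],
])

```text
t: 1.85
eef_pos: [0.4408, 0.2406, 0.0686]
tool_rot: [-0.0, 0.073, 0.997, -0.0]
contact_force: [0.1, 0.1, 0.4]
gripper_width: -0.001
grasp_force: 0.0
```

jog_arm([
  [0,-0.021,0,0,0,0,0],
  [0.015,-0.0022,0,0,0,0,0],
  [0.015,-0.0022,0,0,0,0,0],
  [0.01,-0.0015,0,0,0,0,0],
  [0.01,-0.0015,0,0,0,0,0],
  [0.01,-0.0015,0,0,0,0,0],
  [0.01,-0.0015,0,0,0,0,0],
  [0.01,-0.0015,0,0,0,0,0],
  [0,0,0,0,0,0,0],
])

```text
t: 2.75
eef_pos: [0.5228, 0.2074, 0.0684]
tool_rot: [0.001, 0.073, 0.997, 0.0]
contact_force: [0.2, -0.1, 0.8]
gripper_width: -0.003
grasp_force: 0.0
```

Run:
```python
from h import *
cs={n:bot.read_camera(n) for n in("side","wrist")}
print(bot.get_obs()["eef_pos"])
cv2.imwrite("pics/p1.png",np.hstack([cs["wrist"]["img"][:,:,::-1][100:400,:420],cs["side"]["img"][200:400,200:420][:,:,::-1].repeat(1,0) if 0 else cv2.resize(cs["side"]["img"][200:400,200:420],(330,300))[:,:,::-1]]))
```

```text
[0.52141776 0.20744632 0.06824192]
```

View pics/p1.png

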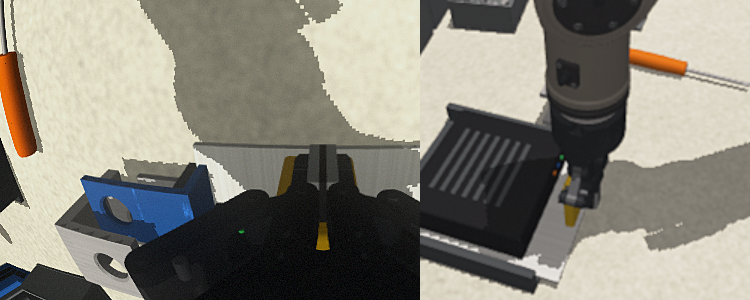

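The wrist view shows the shut fingers on the yellow tab at (320,170). The blue tongue is moving toward the lug, with its hole at (118,208) and the lug hole at (110,262). I'll keep pushing.

jog_arm([
  [0.008,-0.0012,0,0,0,0,0],
  [0.008,-0.0012,0,0,0,0,0],
  [0.005,-0.0008,0,0,0,0,0],
])

```text
t: 3.15
eef_pos: [0.5421, 0.2044, 0.0681]
tool_rot: [-0.0, 0.073, 0.997, -0.0]
contact_force: [-3.3, -0.0, -0.4]
gripper_width: 0.001
grasp_force: 0.0
```

jog_arm([
  [0.003,-0.0004,0,0,0,0,0],
  [0.003,-0.0004,0,0,0,0,0],
  [0.003,-0.0004,0,0,0,0,0],
])

```text
t: 3.45
eef_pos: [0.5506, 0.2031, 0.0681]
tool_rot: [-0.0, 0.073, 0.997, -0.0]
contact_force: [-3.0, -0.2, -1.2]
gripper_width: -0.0
grasp_force: 0.0
```

jog_arm([
  [0.002,-0.0003,0,0,0,0,0],
  [0.002,-0.0003,0,0,0,0,0],
])

```text
t: 3.65
eef_pos: [0.5512, 0.2033, 0.0677]
tool_rot: [-0.004, 0.072, 0.997, -0.001]
contact_force: [-15.8, 0.9, 9.0]
gripper_width: -0.001
grasp_force: 0.0
```

The push met a hard stop at 15.8 N, at about the expected distance. I'll hold briefly, back off, rise and look.

jog_arm([
  [0,0,0,0,0,0,0],
  [0,0,0,0,0,0,0],
  [0,0,0,0,0,0,0],
  [-0.02,0.003,0,0,0,0,0],
  [-0.02,0.003,0.01,0,0,0,0],
  [0,0,0.045,0,0,0,0],
  [0,0,0.045,0,0,0,0.6],
  [0,-0.03,0.035,0,0,0,0.6],
  [0,-0.045,0.03,0,0,0,0.6],
  [0,-0.045,0,0,0,0,0.6],
])

```text
t: 4.65
eef_pos: [0.5182, 0.0922, 0.236]
tool_rot: [0.005, 0.072, 0.997, 0.002]
contact_force: [0.4, -0.2, -0.6]
gripper_width: 0.597
grasp_force: 0.0
```

jog_arm([
  [0,-0.03,0,0,0,0,0.6],
  [0,0,0,0,0,0,0.6],
  [0,0,0,0,0,0,0.6],
])

```text
t: 4.95
eef_pos: [0.5155, 0.0616, 0.2317]
tool_rot: [0.001, 0.074, 0.997, 0.0]
contact_force: [-0.3, 1.6, 0.4]
gripper_width: 0.6
grasp_force: 0.0
```

Run:
```python
from h import *
import pickle
cs={n:bot.read_camera(n) for n in("scene","side","wrist")};pickle.dump(cs,open("c1.pkl","wb"))
print(bot.get_obs()["eef_pos"])
save(cs["wrist"],"w1")
c=cs["wrist"];print(c["eye"],c["attitude"])
```

```text
[0.5150332  0.06368455 0.23108817]
[0.43434417 0.07500857 0.35327353] [0.1235868  0.74573161 0.64587547 0.10703063]
```

View pics/w1.png

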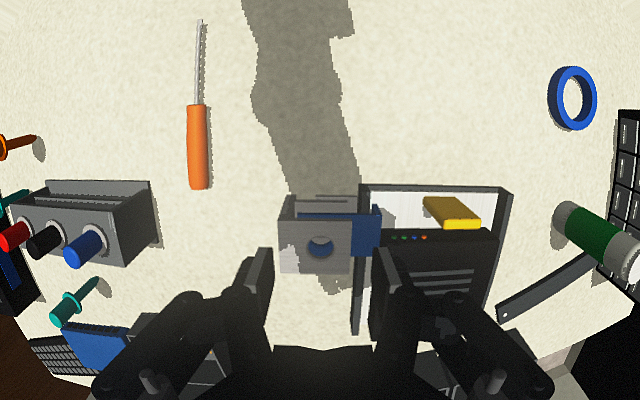

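The wrist view shows the lug plate with its hole at about (320,247) and the tongue under it. The tray is in and the gripper is clear.

Run:
```python
from h import *
import pickle
cs=pickle.load(open("c1.pkl","rb"));c=cs["wrist"]
im=c["img"][225:270,275:355]
h=cv2.cvtColor(im,cv2.COLOR_RGB2HSV);g=cv2.cvtColor(im,cv2.COLOR_RGB2GRAY)
m=((h[...,1]>70)|(g<70)).astype(np.uint8)
m[:, :25]=0;m[:,65:]=0
n,l,s,ce=cv2.connectedComponentsWithStats(m)
for i in range(1,n):
    if s[i,4]>40:
        cn,_=cv2.findContours((l==i).astype(np.uint8),0,1); 
        e=cv2.fitEllipse(max(cn,key=len));print(s[i],ce[i]+[275,225],e)
        ctr=np.array(e[0])+[275,225];print("lug",onz(c,ctr,.08,True), onz(c,ctr-[e[1][0]/2,0],.08,True), onz(c,ctr+[e[1][0]/2,0],.08,True))
cv2.imwrite("pics/z.png",cv2.resize(np.hstack([im[:,:,::-1],cv2.merge([m*255]*3)]),None,fx=4.5,fy=6,interpolation=0))
# scene: recheck with knob + tab x
for n,b in(("scene",(340,100,390,150)),("side",(270,290,330,365))):
    hh=cv2.cvtColor(cs[n]["img"],cv2.COLOR_RGB2HSV);mm=cv2.inRange(hh,(20,110,60),(34,255,255));M=mm*0;M[b[1]:b[3],b[0]:b[2]]=mm[b[1]:b[3],b[0]:b[2]]
    _,_,s,ce=cv2.connectedComponentsWithStats(M);i=1+np.argmax(s[1:,4]) if len(s)>1 else 0;print(n,s[i],ce[i],onz(cs[n],ce[i],.0525))
```

```text
[ 33  15  26  19 335] [320.28656716 249.11343284] ((45.32170867919922, 23.936147689819336), (16.727842330932617, 26.351728439331055), 92.990966796875)
lug [0.57992399 0.05192451 0.08      ] [0.57875271 0.04365646 0.08      ] [0.58112287 0.06018531 0.08      ]
scene [372 125  11  24 153] [376.55555556 136.03921569] [0.56844762 0.19975932 0.0525    ]
side [280 302  15  45 483] [287.14285714 323.79503106] [0.56889695 0.19990402 0.0525    ]
```

View pics/z.png

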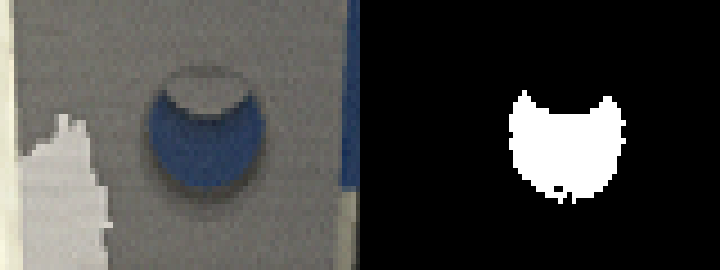

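The hole centre is near (320.8,247.2), which casts to about (0.577,0.053). The tab moved about 68 mm to x 0.568, so the tray is home. Next is the knob.

jog_arm([
  [0,-0.041,0,0,0,0,0.6],
  [0,-0.042,0,0,0,0,0.6],
  [0,-0.042,0,0,0,0,0.6],
  [0,-0.042,0,0,0,0,0.6],
  [0,-0.042,0,0,0,0,0.6],
  [0,-0.042,0,0,0,0,0.6],
  [0,-0.042,0,0,0,0,0.6],
  [0,-0.042,0,0,0,0,0.6],
  [0,-0.042,0,0,0,0,0.6],
  [-0.01,-0.037,0,0,0,0,0.6],
])

```text
t: 6.1
eef_pos: [0.5066, -0.3525, 0.2307]
tool_rot: [0.0, 0.071, 0.997, -0.0]
contact_force: [0.7, 0.0, 0.3]
gripper_width: 0.603
grasp_force: 0.0
```

jog_arm([
  [0,0,0,0,0,0,0.6],
  [0,0,0,0,0,0,0.6],
  [0,0,0,0,0,0,0.6],
])

```text
t: 6.4
eef_pos: [0.5059, -0.3497, 0.2306]
tool_rot: [-0.0, 0.071, 0.997, 0.001]
contact_force: [0.4, 0.5, 0.2]
gripper_width: 0.6
grasp_force: 0.0
```

Run:
```python
from h import *
import pickle
c=bot.read_camera("wrist");pickle.dump(c,open("c2.pkl","wb"));o=bot.get_obs();print(o["eef_pos"],rot(o["tool_rot"])[:,1:])
save(c,"w2")
print("lug",onz(pickle.load(open("c1.pkl","rb"))["wrist"],(320.8,247.2),.08,True))
h=cv2.cvtColor(c["img"],cv2.COLOR_RGB2HSV);m=cv2.inRange(h,(0,120,60),(6,255,255))
_,_,s,ce=cv2.connectedComponentsWithStats(m)
for i in range(1,len(s)):
    if s[i,4]>60: print(s[i],ce[i],onz(c,ce[i],.118,True))
```

```text
[ 0.50595872 -0.34955246  0.23073058] [[ 1.41870275e-01  2.51034088e-05]
 [ 9.89884590e-01  1.15905930e-03]
 [ 1.15089714e-03 -9.99999328e-01]]
lug [0.57804102 0.05268269 0.08      ]
[ 299  180   37   50 1465] [317.26894198 205.16382253] [ 0.50999064 -0.35450855  0.118     ]
```

View pics/w2.png

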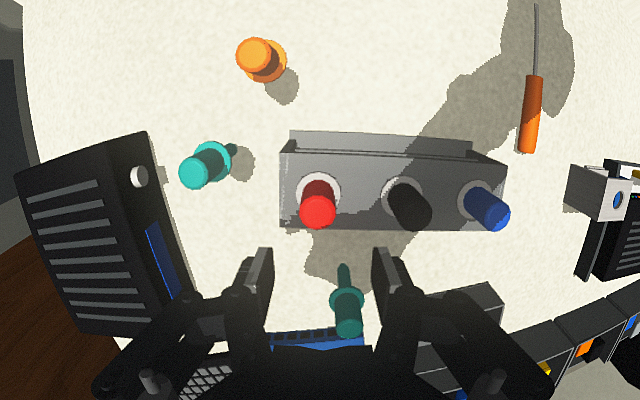

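The wrist view shows the red knob's top disc at (317,212), in the rack and between the fingers. The black and blue knobs lie along the closing line, and the look-alikes are clear.

Run:
```python
from h import *
import pickle
c=pickle.load(open("c2.pkl","rb"))
h=cv2.cvtColor(c["img"],cv2.COLOR_RGB2HSV);m=cv2.inRange(h,(0,120,200),(6,255,255))
_,_,s,ce=cv2.connectedComponentsWithStats(m);i=1+np.argmax(s[1:,4]);print(s[i],ce[i],onz(c,ce[i],.141,True))
x,y,w,_=s[i][:4];print(onz(c,(x,ce[i][1]),.141,True),onz(c,(x+w,ce[i][1]),.141,True))
```

```text
[299 196  36  33 929] [316.74488698 211.75242196] [ 0.50672505 -0.35406157  0.141     ]
[ 0.50489757 -0.36699054  0.141     ] [ 0.50862669 -0.34079155  0.141     ]
```

jog_arm([
  [0,-0.003,-0.03,0,0,0,0.6],
  [0,0,-0.03,0,0,0,0.6],
  [0,0,-0.03,0,0,0,0.6],
  [0,0,-0.016,0,0,0,0.6],
  [0,0,0,0,0,0,0.6],
  [0,0,0,0,0,0,0.6],
], newtons=40)

```text
t: 7.05
eef_pos: [0.5055, -0.3546, 0.1258]
tool_rot: [0.0, 0.072, 0.997, -0.0]
contact_force: [0.6, 0.0, 0.5]
gripper_width: 0.597
grasp_force: 0.0
```

jog_arm([
  [0,0,0,0,0,0,0.1],
  [0,0,0,0,0,0,0.1],
  [0,0,0,0,0,0,0.1],
  [0,0,0,0,0,0,0.1],
  [0,0,0,0,0,0,0.1],
  [0,0,0,0,0,0,0.1],
], newtons=40)

```text
t: 7.65
eef_pos: [0.5057, -0.3552, 0.1268]
tool_rot: [0.001, 0.073, 0.997, -0.0]
contact_force: [-0.9, 1.5, 5.8]
gripper_width: 0.319
grasp_force: 39.3
```

Gripped: 27 mm wide at 39 N, which matches the knob. Lifting straight out.

jog_arm([
  [0,0,0.01,0,0,0,0.1],
  [0,0,0.02,0,0,0,0.1],
  [0,0,0.02,0,0,0,0.1],
  [0,0,0.02,0,0,0,0.1],
  [0,0,0.02,0,0,0,0.1],
  [0,0,0.02,0,0,0,0.1],
  [0,0,0.02,0,0,0,0.1],
  [0,0,0.02,0,0,0,0.1],
  [0,0,0.01,0,0,0,0.1],
])

```text
t: 8.55
eef_pos: [0.5049, -0.3554, 0.2875]
tool_rot: [0.001, 0.073, 0.997, -0.001]
contact_force: [-0.3, -0.5, -1.8]
gripper_width: 0.315
grasp_force: 39.6
```

jog_arm([
  [0.003,0.02,0,0,0,0,0.1],
  [0.007,0.04,0,0,0,0,0.1],
  [0.008,0.045,0,0,0,0,0.1],
  [0.008,0.045,0,0,0,0,0.1],
  [0.008,0.045,0,0,0,0,0.1],
  [0.008,0.045,0,0,0,0,0.1],
  [0.008,0.045,0,0,0,0,0.1],
  [0.008,0.045,0,0,0,0,0.1],
  [0.008,0.04,0,0,0,0,0.1],
  [0.005,0.035,0,0,0,0,0.1],
])

```text
t: 9.55
eef_pos: [0.5756, 0.0527, 0.285]
tool_rot: [-0.0, 0.072, 0.997, 0.0]
contact_force: [-0.4, -0.2, -1.4]
gripper_width: 0.316
grasp_force: 39.7
```

jog_arm([
  [0,0,0,0,0,0,0.1],
  [0,0,0,0,0,0,0.1],
  [0,0,0,0,0,0,0.1],
])

```text
t: 9.85
eef_pos: [0.5754, 0.0486, 0.285]
tool_rot: [-0.0, 0.074, 0.997, -0.0]
contact_force: [1.0, -0.4, -1.5]
gripper_width: 0.315
grasp_force: 39.8
```

Run:
```python
from h import *
import pickle
cs={n:bot.read_camera(n) for n in("scene","side","wrist")};pickle.dump(cs,open("c3.pkl","wb"));o=bot.get_obs();print(o["eef_pos"],o["gripper_width"],o["grasp_force"],o["contact_force"])
print(rot(o["tool_rot"])[:,2])
a=cs["scene"]["img"][40:200,270:430];b=cs["side"]["img"][100:300,220:420];w=cs["wrist"]["img"][130:330,220:420]
cv2.imwrite("pics/m3.png",np.hstack([cv2.resize(i,(266,266),interpolation=2) for i in(a,b,w)])[:,:,::-1])
```

```text
[0.57557095 0.04858824 0.28512861] 0.31660384243379813 39.767210588324815 [ 0.24191392 -0.23426999 -1.35778499]
[-1.09064803e-05 -3.52899029e-04 -9.99999938e-01]
```

View pics/m3.png

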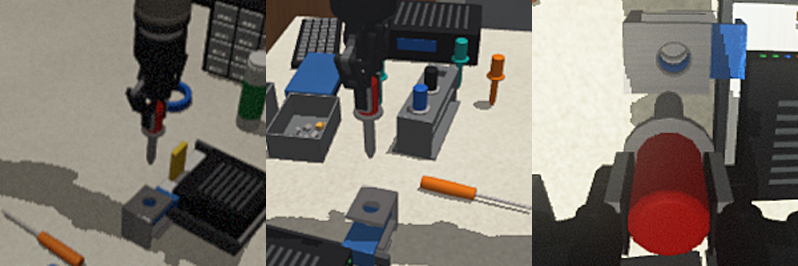

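The pin hangs straight in the jaws: scene tip at (150,160) in its crop, side tip at (370,155), and the wrist shows the shank lined up just left of the hole at (673,58). I'll lower it to just above the plate and compare tip and hole there.

jog_arm([
  [0.001,0.002,-0.02,0,0,0,0.1],
  [0.001,0.002,-0.025,0,0,0,0.1],
  [0,0,-0.02,0,0,0,0.1],
  [0,0,-0.015,0,0,0,0.1],
  [0,0,0,0,0,0,0.1],
  [0,0,0,0,0,0,0.1],
  [0,0,0,0,0,0,0.1],
])

```text
t: 10.7
eef_pos: [0.5785, 0.0539, 0.2062]
tool_rot: [0.001, 0.073, 0.997, 0.0]
contact_force: [0.2, 0.1, -1.5]
gripper_width: 0.311
grasp_force: 39.8
```

Run:
```python
from h import *
import pickle
cs={n:bot.read_camera(n) for n in("scene","side","wrist")};pickle.dump(cs,open("c4.pkl","wb"));o=bot.get_obs();print(o["eef_pos"])
a=cs["scene"]["img"][120:180,330:390];b=cs["side"]["img"][210:270,270:330];w=cs["wrist"]["img"][190:270,280:360]
cv2.imwrite("pics/m4.png",np.hstack([cv2.resize(i,(266,266),interpolation=2) for i in(a,b,w)])[:,:,::-1])
```

```text
[0.57820858 0.05414474 0.20597731]
```

View pics/m4.png

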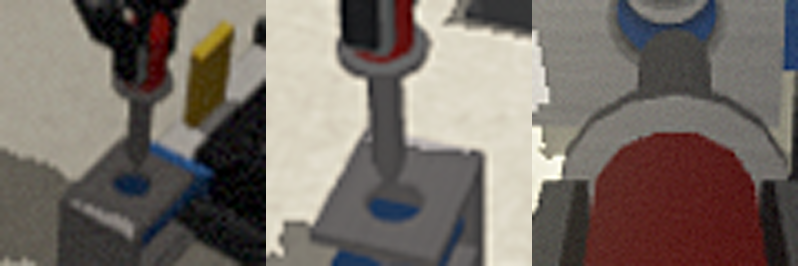

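The scene crop puts the tip at full-image (361.4,158) and the hole at (359.6,161.7). The side crop puts the tip at (298.6,251) and the hole at (299.1,255.1). The wrist view has the shank at crop x 675 and the hole at 668. I'll work out the offsets.

Run:
```python
from h import *
import pickle
cs=pickle.load(open("c4.pkl","rb"))
for n,t,h in(("scene",(361.4,158),(359.6,161.7)),("side",(298.6,251),(299.1,255.1))):
    T=onz(cs[n],t,.095);H=onz(cs[n],h,.08);print(n,T,H,"shift",H-T)
c=cs["wrist"]; 
for x in(675,668): print(onz(c,(280+(x-532)/3.325,190+30/3.325),.08 if x==668 else .11,True))
c1=pickle.load(open("c1.pkl","rb"))
```

```text
scene [0.58397104 0.05057555 0.095     ] [0.58044189 0.04760837 0.08      ] shift [-0.00352916 -0.00296718 -0.015     ]
side [0.57406411 0.06213112 0.095     ] [0.5742507  0.05867364 0.08      ] shift [ 0.00018659 -0.00345747 -0.015     ]
[0.57244981 0.05532699 0.11      ]
[0.58251129 0.05211561 0.08      ]
```

Both views call for a shift of about (-2,-3) mm. I'm applying that and lowering in stages.

jog_arm([
  [-0.002,-0.003,0,0,0,0,0.1],
  [0,0,0,0,0,0,0.1],
  [0,0,0,0,0,0,0.1],
  [0,0,-0.008,0,0,0,0.1],
  [0,0,-0.008,0,0,0,0.1],
  [0,0,-0.008,0,0,0,0.1],
  [0,0,0,0,0,0,0.1],
])

```text
t: 11.55
eef_pos: [0.5746, 0.0511, 0.1792]
tool_rot: [-0.002, 0.073, 0.997, -0.0]
contact_force: [-0.5, -0.0, -1.5]
gripper_width: 0.316
grasp_force: 39.8
```

jog_arm([
  [0,0,-0.008,0,0,0,0.1],
  [0,0,-0.008,0,0,0,0.1],
  [0,0,-0.008,0,0,0,0.1],
  [0,0,0,0,0,0,0.1],
])

```text
t: 11.95
eef_pos: [0.5748, 0.0511, 0.1556]
tool_rot: [-0.001, 0.073, 0.997, -0.0]
contact_force: [0.2, -0.1, -2.2]
gripper_width: 0.314
grasp_force: 39.8
```

jog_arm([
  [0.001,0,-0.006,0,0,0,0.1],
  [0,0,-0.006,0,0,0,0.1],
  [0,0,-0.006,0,0,0,0.1],
  [0,0,0,0,0,0,0.1],
])

```text
t: 12.35
eef_pos: [0.5761, 0.0511, 0.138]
tool_rot: [-0.001, 0.073, 0.997, -0.0]
contact_force: [-0.4, 0.1, -2.4]
gripper_width: 0.315
grasp_force: 39.8
```

jog_arm([
  [0,0,-0.006,0,0,0,0.1],
  [0,0,-0.004,0,0,0,0.1],
  [0,0,-0.003,0,0,0,0.1],
  [0,0,0,0,0,0,0.1],
])

```text
t: 12.75
eef_pos: [0.5764, 0.0512, 0.1255]
tool_rot: [-0.0, 0.073, 0.997, -0.0]
contact_force: [-0.6, -0.1, -1.7]
gripper_width: 0.316
grasp_force: 39.8
```

jog_arm([
  [0,0,-0.003,0,0,0,0.1],
  [0,0,-0.003,0,0,0,0.1],
  [0,0,0,0,0,0,0.1],
])

```text
t: 13.05
eef_pos: [0.5764, 0.0512, 0.1196]
tool_rot: [-0.0, 0.073, 0.997, -0.0]
contact_force: [0.6, 0.2, -0.7]
gripper_width: 0.316
grasp_force: 39.8
```

jog_arm([
  [0,0,-0.0015,0,0,0,0.1],
  [0,0,-0.0015,0,0,0,0.1],
  [0,0,0,0,0,0,0.1],
])

```text
t: 13.35
eef_pos: [0.5768, 0.0512, 0.117]
tool_rot: [0.0, 0.073, 0.997, 0.0]
contact_force: [0.2, 0.7, -1.4]
gripper_width: 0.31
grasp_force: 39.8
```

jog_arm([
  [0,0,-0.001,0,0,0,0.1],
  [0,0,0,0,0,0,0.1],
])

```text
t: 13.55
eef_pos: [0.5768, 0.0512, 0.1168]
tool_rot: [0.0, 0.073, 0.997, 0.0]
contact_force: [-2.1, 0.3, 5.6]
gripper_width: 0.316
grasp_force: 40.5
```

jog_arm([
  [0,0,0,0,0,0,0.35],
  [0,0,0,0,0,0,0.45],
  [0,0,0,0,0,0,0.6],
  [0,0,0,0,0,0,0.6],
  [0,0,0.01,0,0,0,0.6],
  [0,0,0.02,0,0,0,0.6],
  [0,0,0.03,0,0,0,0.6],
  [0,0,0.03,0,0,0,0.6],
  [0,0,0.03,0,0,0,0.6],
  [0,0,0,0,0,0,0.6],
])

```text
t: 14.55
eef_pos: [0.5793, 0.0512, 0.2412]
tool_rot: [0.004, 0.073, 0.997, 0.001]
contact_force: [0.4, -0.7, 0.1]
gripper_width: 0.601
grasp_force: 0.0
```

jog_arm([
  [0,0,0,0,0,0,0.6],
  [0,0,0,0,0,0,0.6],
  [0,0,0,0,0,0,0.6],
])

```text
t: 14.85
eef_pos: [0.576, 0.0512, 0.235]
tool_rot: [-0.001, 0.073, 0.997, -0.0]
contact_force: [0.7, 0.4, 0.2]
gripper_width: 0.598
grasp_force: 0.0
```

Run:
```python
from h import *
cs={n:bot.read_camera(n) for n in("scene","side","wrist")};o=bot.get_obs();print(o["t"],o["eef_pos"],o["contact_force"])
r=[]
for n,b in(("scene",(330,110,400,190)),("side",(260,180,350,290)),("wrist",(250,100,400,300))):
    for nm,lo,hi in(("red",(0,120,60),(6,255,255)),("yel",(20,110,60),(34,255,255))):
        if nm=="yel": b2={"scene":(340,100,390,150),"side":(270,290,330,365)}.get(n)
        else: b2=b
        if b2 is None: continue
        m=cv2.inRange(cv2.cvtColor(cs[n]["img"],cv2.COLOR_RGB2HSV),lo,hi);M=m*0;M[b2[1]:b2[3],b2[0]:b2[2]]=m[b2[1]:b2[3],b2[0]:b2[2]]
        _,_,s,ce=cv2.connectedComponentsWithStats(M)
        if len(s)<2: print(n,nm,"none");continue
        i=1+np.argmax(s[1:,4]);print(n,nm,s[i],ce[i])
        if nm=="yel": print(onz(cs[n],ce[i],.0525))
        elif n!="wrist": r.append(ray(cs[n],ce[i]))
print("knob",tri(r))
```

```text
15.0 [0.57631796 0.05111597 0.23528051] [-2.00292271  0.87214656  0.2685199 ]
scene red [355 147  10  16  95] [359.75789474 154.17894737]
scene yel [372 125  11  24 151] [376.58940397 136.00662252]
[0.56847993 0.19995013 0.0525    ]
side red [292 232  14  25 299] [298.14046823 244.27090301]
side yel [280 302  15  45 478] [287.08995816 323.88075314]
[0.568951   0.20008646 0.0525    ]
wrist red [ 306  176   34   46 1267] [322.691397   199.19573796]
knob (array([0.57643235, 0.05347923, 0.10483355]), [np.float64(8.41039456269755e-05), np.float64(8.410394562683698e-05)])
```

The collar made contact at exactly the predicted height. The knob stands at (0.576,0.053), 30 mm above the measured hole (nominally 28 mm), the tray hasn't moved, and the gripper is clear.

```bash
python3 -c "
from station import bot
print(bot.hand_in())"
```

```text
the job is handed in; nothing more can be done
None
```

I handed the job in at about 15 s: the tray is home against its stop, and the red pin is seated through both lug plates and the tongue, released and with the arm clear. My last camera check agreed with this, but the hand-in gave no verdict.

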